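# Draw the red pump plunger half out and hold it

## Robot

A 7-joint arm with a two-finger parallel gripper is mounted at the origin on the work surface. World frame = base frame: x ahead of the robot, y to its left, z up, the work surface at z = 0. Lengths are in m, angles in rad, forces in N, time in s.
With the tool pointing down it reaches from about 0.4 to 0.85 m from the base axis. Payload 6.9 kg.
Tool frame: the origin (TCP) lies midway between the tips of the shut fingers; the grasp point (between the pads) lies behind it (ctrl.pinch_z is the z of the grasp point in the tool frame, in m); z points along the fingers, y is the direction in which the jaws open and shut (so a half turn about z gives the same grasp; the last joint's range is limited). The gripper opens to 85 mm and grips with 20 to 120 N. Pads are 22 mm wide; open, the fingers measure 114 mm over their backs; the gripper's body (76 mm by 85 mm) begins 54 mm behind the grasp point. The pads swing forward as they close: fully open they stand 13 mm farther back than shut.
Start: joints at [0.105, 0.507, -0.238, 1.5, 0.126, 1.149, -0.155], TCP at [0.625, -0, 0.231] pointing down, gripper open.
Joint ranges: [-3.08, 3.08], [-0.24, 2.05], [-1.43, 1.35], [0, 2.5], [-1.52, 4.66], [0.17, 1.96], [-2.89, 2.89]. Speed limits (rad/s): [2.39, 2.39, 3.14, 3.14, 3.14, 3.14, 3.14].

## Interface

Orientations are given as a unit quaternion [w, x, y, z].
In Python, from station import ctrl, get_state, vision, ticket, models gives the robot as it stands. Calls block until the motion is done:
- ctrl.movep(position, orientation): joint-space move of the TCP to a pose.
- ctrl.movel(position, frame=None, max_speed=0.15): straight line of the TCP; frame=None keeps the orientation; max_speed is the mean speed in m/s.
- ctrl.set_joints(angles): joint-space move.
- ctrl.ungrasp() and ctrl.close_gripper(force=None): open the fingers fully, or close them until they stop; force is the grip in N (None keeps the last).
- ctrl.pause(seconds).
- ctrl.ik(position, orientation): joint angles nearest the present ones, or None.
- get_state(): the state.
- vision.grab_frame(name): name is "scene" or "side" or "wrist"; returns (picture, depth): 480x640x3 uint8, blue, green, red; 480x640 float32, m along the optical axis (not along the pixel's ray), 0 where there is no reading.
- vision.camera_info(name): a dict with "mtx" (3x3 intrinsics, pixels), "dist_coeffs" ([k1, k2, p1, p2, k3] as OpenCV has them; the pictures are not rectified), "R" (3x3) and "t" (3): a world point X has camera coordinates R X + t; the wrist camera has in their place "hand_eye" (4x4, takes a point from camera to tool coordinates, whose origin is the TCP and whose axes are the flange's). Camera axes: x right, y down, z forward; pixel columns grow to the right and rows downward; lengths in m; the calibration is good to about 2 mm. A picture is of the moment at which its call begins: read the wrist's pose just before it. camera_info takes no time and is no camera call.
A pose or a line that the arm cannot do raises ctrl.Unreachable and nothing moves.
- ticket.close_job(): hands the job in, once; it reports no verdict.
Trained networks look in the newest picture that a camera, given by its name, has taken for a name from the list of things; names that differ only in an ending like _2 or _b are one class to them, and where a whole thing is asked for, a point or a joint stands for the part that bears it (a point fixed in the world has none). Each returns a list of dicts, best first, with "p" (0 to 1); they miss things now and then, are a little off and sometimes report something else, mostly with a low value. They report only what shows in the picture. A call takes as long as a camera call.
- models.recognise(camera, target): "point" ([column, row] in pixels, amid what is visible of it).
- models.masks_of(camera, target): "mask" (480x640 bool, what is visible of it) and "point" ([column, row] in pixels, amid what is visible of it).
The state is a dict: "time": time; "qpos": joint angles; "qd": joint speeds; "tau": joint torques, N m; "tcp_pos": TCP position; "eef_rot": TCP orientation; "contact_force": force on the tool from outside, world axes, zero at the start; "wrist_torque": the same for the moment, N m; "width": finger opening in m.
Only numpy, scipy, OpenCV 4.12 (cv2) and the standard library are available. Lean on these libraries where they do the work, as an engineer would, in place of code of your own. Each camera call takes 0.05 s, during which the arm holds its last target.

## Task

In the crate on the bench stands a green pump block with three leaning plungers: take the red one by its grip and draw it straight out along its slanting bore, without forcing it sideways, until the whole copper band on its shank shows above the block but about half of the shank (some 45 mm drawn) is still in the bore. Finish holding it there in the gripper, still and in line with the bore, so that I can oil the band: do not pull it right out and do not let it go. Leave the yellow and black plungers fully home and the other things where they lie.

Things in the scene. Friction and masses are not known exactly. Their poses are not given: they have to be found in the camera images.
- plunger_red: red plunger, loose, in one of the three bores (which varies): steel rod d 18, collar d 28 and 6 thick, round red grip d 24 from 6 to 50 above the collar's underside (mm). Origin: on the axis at the collar's underside; z along the rod up through the grip; 80 mm shank along -z. Copper band 24 to 36 mm below the collar. 0.22 to 0.37 kg; only its weight and rubbing resist; let go, it slides home.
- plunger_yellow: yellow plunger, loose, in one of the three bores (which varies): steel rod d 18, collar d 28 and 6 thick, round yellow grip d 24 from 6 to 50 above the collar's underside (mm). Origin: on the axis at the collar's underside; z along the rod up through the grip; 80 mm shank along -z. Leave it home.
- plunger_black: black plunger, loose, in one of the three bores (which varies): steel rod d 18, collar d 28 and 6 thick, round black grip d 24 from 6 to 50 above the collar's underside (mm). Origin: on the axis at the collar's underside; z along the rod up through the grip; 80 mm shank along -z. Leave it home.
- head: green block, fixed, 66 (x) by 205 (y) by 90 mm (z); three parallel through bores d 19.6 mm along z at x = 0, y = -70, 0, 70 mm. Origin: centre of its lower face. z is the bores' direction, outwards; it leans 20 degrees from vertical towards the block's -x side, which faces roughly to the robot. Plungers are drawn along +z.
- face (a point): centre of the block's upper face (90 mm along z from the block's origin), at the middle bore's mouth; axes as the block's. A plunger is home when its collar rests on this face, its origin at z = 0 here; its z here is how far it is drawn.
- crate: low open plywood crate, 340 (x) by 360 mm (y), walls 55 mm high and 10 mm thick, fixed to the bench, in which the pump block and odd parts lie. Origin: centre of its underside on the bench. The grips stand above its walls.
- bearing: steel bearing ring lying flat in the crate, 52 mm across, 16 mm high; origin: centre of its underside (bystander).
- tee: brass pipe tee lying in the crate, 74 by 49 mm, 30 mm high; origin: underside below its middle (bystander).
- bolt: steel bolt with nut lying in the crate, 67 mm long along x, 24 mm high; origin: underside (bystander).
- hammer: hammer lying on the bench to the left, handle along its x; origin: underside (bystander).
- screwdriver: screwdriver lying on the bench to the right, along its x; origin: underside (bystander).
- can: upright can, 66 mm across, 120 mm high, on the bench at the right; origin: centre of its underside (bystander).

How it is judged:
By the outcome, as a careful person would: the job done as asked, in the order asked, and still so for the second after the job is handed in, while the arm keeps its last pose, push and grip.
It also fails if it takes over 32 s, if anything falls off the work surface, if the arm or the gripper's body presses on something with over 40 N, if the wrist force passes 120 N, or if a joint passes its speed limit or range.

## Working session

There is one attempt and no reset: what is moved stays moved. The work goes in short steps, each a Python script; the robot and the scene stay as the last script left them, time stands still between calls to the robot, and variables do not carry over. Pictures are saved under pics/ and viewed, and the job is handed in when it is done.

```bash
mkdir -p pics; ls; python3 - <<'E'
from station import ctrl,get_state,vision,models
import cv2,numpy as np
s=get_state();print(s,ctrl.pinch_z)
for c in("scene","side","wrist"):
    im,d=vision.grab_frame(c);cv2.imwrite(f"pics/{c}0.png",im);np.save(f"pics/{c}0.npy",d)
    i=vision.camera_info(c);print(c,i)
    for n in ("plunger_red","head"):
        for m in models.masks_of(c,n)[:2]:
            print(c,n,m["p"],m["point"],m["mask"].sum())
            np.save(f"pics/{c}_{n}.npy",m["mask"]) if m is not None else 0
E
```

```text
pics
{'time': 0.0, 'qpos': array([ 0.10551553,  0.50834518, -0.23752918,  1.50114533,  0.1256994 ,
        1.14890157, -0.15480896]), 'qd': array([ 0.0014473 , -0.00184836,  0.00136656, -0.00126328, -0.0001136 ,
       -0.0001461 , -0.00090255]), 'tau': array([ 1.19726570e-03, -6.20588279e+01, -2.18696728e+00, -2.49655455e+01,
        1.23123583e-02,  1.21321963e-02,  2.04169703e-05]), 'tcp_pos': array([ 6.24489566e-01, -8.54887405e-05,  2.30420958e-01]), 'eef_rot': array([-6.28430730e-04,  7.07107256e-01,  7.07105728e-01, -6.50913845e-04]), 'contact_force': array([-0.12534431,  0.20034454, -0.66774372]), 'wrist_torque': array([ 0.00442989,  0.05576926, -0.05636464]), 'width': 0.08515066660257674} -0.0187
scene {'mtx': array([[619.85058197,   0.        , 315.22133098],
       [  0.        , 619.85058197, 234.6288987 ],
       [  0.        ,   0.        ,   1.        ]]), 'dist_coeffs': array([-0.17108222,  0.        ,  0.        ,  0.        ,  0.        ]), 'R': array([[ 0.1177157 ,  0.99304286,  0.00298147],
       [ 0.86080237, -0.10054195, -0.4989094 ],
       [-0.49513865,  0.06
[... 716 characters left out ...]
97.4, 272.2] 391
side head 0.86 [307.3, 291.0] 2395
wrist {'mtx': array([[375.9796051 ,   0.        , 322.1228144 ],
       [  0.        , 375.9796051 , 244.24157504],
       [  0.        ,   0.        ,   1.        ]]), 'dist_coeffs': array([-0.06656255,  0.        ,  0.        ,  0.        ,  0.        ]), 'hand_eye': array([[-4.79313108e-04, -9.47570711e-01, -3.19545799e-01,
         8.27210106e-02],
       [ 9.99999387e-01, -1.35342179e-04, -1.09864229e-03,
        -5.19301460e-04],
       [ 9.97793234e-04, -3.19546130e-01,  9.47570195e-01,
        -1.42974114e-01],
       [ 0.00000000e+00,  0.00000000e+00,  0.00000000e+00,
         1.00000000e+00]])}
wrist head 0.68 [226.1, 287.7] 20362
```

View pics/scene0.png

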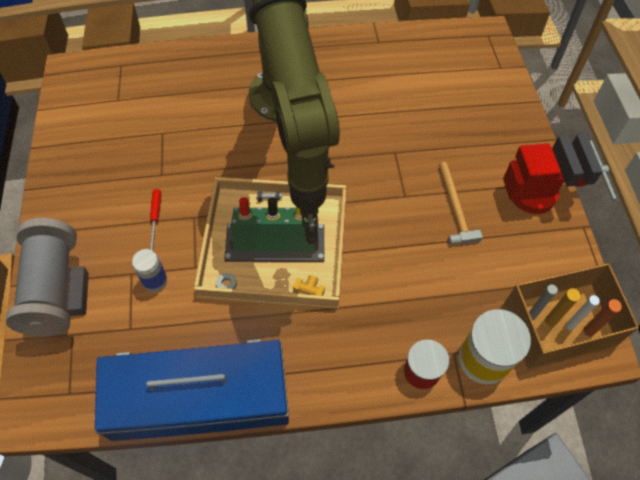

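View pics/side0.png

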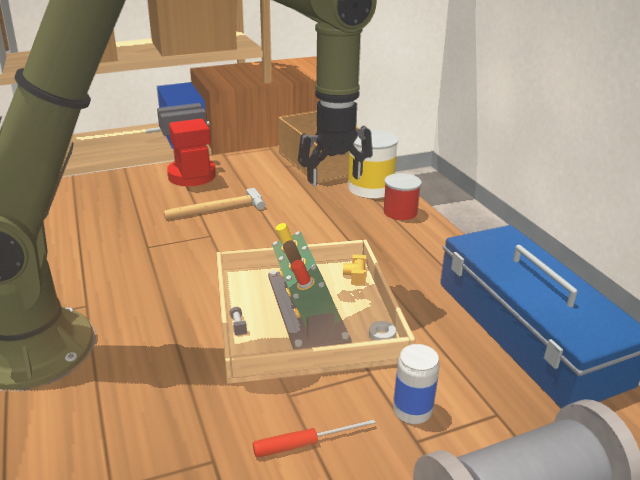

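View pics/wrist0.png

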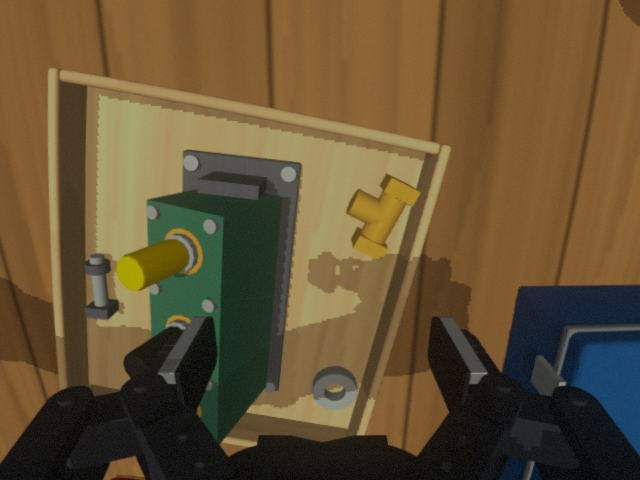

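The scene view shows red at about (243,206), at the right-hand (-y) end of the block, with black in the middle and yellow at +y under the gripper. The side view has red at (299,272). I'll measure from depth.

```bash
cat > h.py <<'E'
import numpy as np,cv2
from scipy.spatial.transform import Rotation as Ro
from station import ctrl,get_state,vision,models
def rot(q): return Ro.from_quat([q[1],q[2],q[3],q[0]]).as_matrix()
def quat(M):
    q=Ro.from_matrix(M).as_quat(); return [q[3],q[0],q[1],q[2]]
def cam(name,state=None):
    i=vision.camera_info(name);K=i["mtx"];D=i["dist_coeffs"]
    if name=="wrist":
        s=state;T=np.eye(4);T[:3,:3]=rot(s["eef_rot"]);T[:3,3]=s["tcp_pos"]
        W=T@np.array(i["hand_eye"])
    else:
        W=np.eye(4);W[:3,:3]=i["R"].T;W[:3,3]=-i["R"].T@i["t"]
    return K,D,W
def cloud(name,depth,state=None,mask=None):
    K,D,W=cam(name,state)
    m=depth>0
    if mask is not None:m&=mask
    v,u=np.nonzero(m)
    n=cv2.undistortPoints(np.stack([u,v],1).astype(float).reshape(-1,1,2),K,D).reshape(-1,2)
    z=depth[v,u]
    P=np.c_[n*z[:,None],z]@W[:3,:3].T+W[:3,3]
    return P,u,v
def project(name,X,state=None):
    K,D,W=cam(name,state);Wi=np.linalg.inv(W)
    r,_=cv2.Rodrigues(Wi[:3,:3])
    return cv2.projectPoints(np.array(X,float).reshape(-1,1,3),r,Wi[:3,3],K,D)[0].reshape(-1,2)
E
python3 - <<'E'
from h import *
s=get_state()
for c in("scene","side","wrist"):
    im=cv2.imread(f"pics/{c}0.png");d=np.load(f"pics/{c}0.npy")
    hsv=cv2.cvtColor(im,cv2.COLOR_BGR2HSV).astype(int)
    g=(hsv[...,0]>60)&(hsv[...,0]<95)&(hsv[...,1]>90)
    r=((hsv[...,0]<6)|(hsv[...,0]>174))&(hsv[...,1]>150)
    for nm,m in(("green",g),("red",r)):
        P,u,v=cloud(c,d,s,m)
        k=(P[:,0]>.4)&(P[:,0]<.85)&(P[:,1]>-.3)&(P[:,1]<.2)&(P[:,2]<.2)&(P[:,2]>.06 if nm=="red" else P[:,2]>0.0)
        P=P[k];print(c,nm,len(P),P.mean(0) if len(P) else'',np.percentile(P,[2,98],axis=0) if len(P) else '')
E
```

```text
scene green 698 [ 0.53416035 -0.07770592  0.11591816] [[ 0.49008848 -0.14120842  0.0657821 ]
 [ 0.56907283 -0.01735607  0.13430373]]
scene red 130 [ 0.5034198  -0.14583358  0.15450083] [[ 0.48638987 -0.15549685  0.13032878]
 [ 0.51399502 -0.13674728  0.17174664]]Traceback (most recent call last):
  File "<stdin>", line 9, in <module>
  File "h.py", line 20, in cloud
    n=cv2.undistortPoints(np.stack([u,v],1).astype(float).reshape(-1,1,2),K,D).reshape(-1,2)
      ~~~~~~~~~~~~~~~~~~~^^^^^^^^^^^^^^^^^^^^^^^^^^^^^^^^^^^^^^^^^^^^^^^^^^^^^
cv2.error: OpenCV(4.12.0) /io/opencv/modules/calib3d/src/undistort.dispatch.cpp:347: error: (-215:Assertion failed) CV_IS_MAT(_src) && CV_IS_MAT(_dst) && (_src->rows == 1 || _src->cols == 1) && (_dst->rows == 1 || _dst->cols == 1) && _src->cols + _src->rows - 1 == _dst->rows + _dst->cols - 1 && (CV_MAT_TYPE(_src->type) == CV_32FC2 || CV_MAT_TYPE(_src->type) == CV_64FC2) && (CV_MAT_TYPE(_dst->type) == CV_32FC2 || CV_MAT_TYPE(_dst->type) == CV_64FC2) in function 'cvUndistortPointsInternal'
```

```bash
python3 - <<'E'
from h import *
# yaw guess ~ from wrist view: block long axis
a=np.deg2rad(20)
zb=np.array([-np.sin(a),0,np.cos(a)])
# tool: x->world y, y-> , z=-zb
z=-zb;x=np.array([0,1.,0]);y=np.cross(z,x);M=np.c_[x,y,z]
p=np.array([0.525,-0.05,0.125])+zb*0.20
print(p,ctrl.ik(p,quat(M)))
ctrl.movep(p,quat(M))
s=get_state();im,d=vision.grab_frame("wrist")
cv2.imwrite("pics/w1.png",im);np.savez("pics/w1.npz",d=d,q=s["eef_rot"],t=s["tcp_pos"],j=s["qpos"])
print(s["time"],s["tcp_pos"])
for n in("plunger_red","head"):
    for m in models.masks_of("wrist",n)[:2]: print(n,m["p"],m["point"],m["mask"].sum())
im,d=vision.grab_frame("scene");cv2.imwrite("pics/scene1.png",im)
im2,d=vision.grab_frame("side");np.save("pics/side1.npy",d);cv2.imwrite("pics/side1.png",im2)
print((d>0).mean())
E
```

```text
[ 0.45659597 -0.05        0.31293852] [ 0.29834626 -0.00651567 -0.22002936  2.04243859 -0.04088774  0.75783652
  0.10283599]
1.2667 [ 0.45704437 -0.05002919  0.31376844]
head 0.7 [314.4, 218.8] 11743
0.9959830729166667
```

View pics/w1.png

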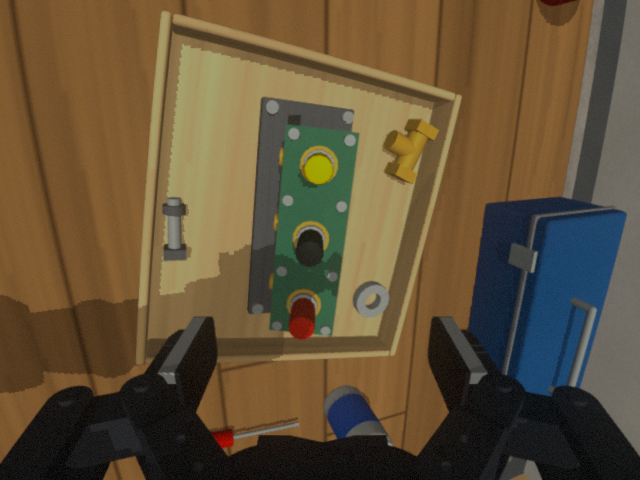

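The wrist view shows the whole block: grip tops at yellow (319,168), black (309,248), red (302,320). I'll fit the upper face plane and the grips from depth.

```bash
cat > fit.py <<'E'
from h import *
f=np.load("pics/w1.npz");im=cv2.imread("pics/w1.png");s=dict(eef_rot=f["q"],tcp_pos=f["t"])
d=f["d"]
P,u,v=cloud("wrist",d,s)
hsv=cv2.cvtColor(im,cv2.COLOR_BGR2HSV)[v,u].astype(int)
box=(u>230)&(u<380)&(v>100)&(v<345)
g=(hsv[:,0]>60)&(hsv[:,0]<95)&(hsv[:,1]>90)&box
G=P[g];rng=np.random.default_rng(0);best=0
for _ in range(500):
    a,b,c=G[rng.choice(len(G),3,False)];n=np.cross(b-a,c-a);l=np.linalg.norm(n)
    if l<1e-6:continue
    n/=l;k=abs((G-a)@n)<.002
    if k.sum()>best:best=k.sum();kb=k
for _ in range(3):
    c=G[kb].mean(0);n=np.linalg.svd(G[kb]-c,full_matrices=False)[2][2];n*=np.sign(n[2]);kb=abs((G-c)@n)<.002
print("face",len(G),kb.sum(),"c",c,"n",n,"lean",np.degrees(np.arccos(n[2])),"resid",((G[kb]-c)@n).std())
# rectangle of face
F=G[kb]-c;e=np.cross([0,1,0],n);e/=np.linalg.norm(e);w=np.cross(n,e)
q=np.c_[F@e,F@w].astype(np.float32)
r=cv2.minAreaRect(q);print("rect mm",np.array(r[1])*1000,"ang",r[2]);C=c+e*r[0][0]+w*r[0][1];print("facecentre",C)
h=(P-c)@n
near=box&(np.linalg.norm(P-C,axis=1)<.15)
print(np.histogram(h[near]*1000,bins=np.arange(-10,62,4)))
top={}
sat=hsv
for nm,k in(("red",((sat[:,0]<6)|(sat[:,0]>174))&(sat[:,1]>150)),("yellow",(sat[:,0]>24)&(sat[:,0]<34)&(sat[:,1]>180)),("black",(sat[:,2]<60))):
    kk=near&k&(h>.045)&(h<.055);Q=P[kk];top[nm]=Q
    if len(Q)<5: print(nm,len(Q));continue
    qq=np.c_[(Q-c)@e,(Q-c)@w].astype(np.float32);cc,rad=cv2.minEnclosingCircle(qq)
    t=Q.mean(0);top[nm]=t;print(nm,len(Q),"mean",t,"h",h[kk].mean()*1000,"circ",c+e*cc[0]+w*cc[1],rad*1000)
E
python3 fit.py
```

```text
face 7743 7688 c [ 0.51600303 -0.05857249  0.12042427] n [-0.33845396  0.0414374   0.94007013] lean 19.936662202416894 resid 0.0007212025273507378
rect mm [203.20463181  64.3774122 ] ang 83.52774810791016
facecentre [ 0.51455573 -0.07698346  0.12071474]
(array([    0,    30, 10536,   996,   178,    67,    77,    70,    83,
          77,    81,    86,    93,    93,  1202,   572,     0]), array([-10,  -6,  -2,   2,   6,  10,  14,  18,  22,  26,  30,  34,  38,
        42,  46,  50,  54,  58]))
red 422 mean [ 0.48988719 -0.14333337  0.16740777] h 49.494526495562276 circ [ 0.50633393 -0.14610596  0.12080149] 11.409560218453407
yellow 694 mean [ 0.50663758 -0.00570238  0.1675228 ] h 49.63649425818884 circ [ 0.5235315  -0.033518    0.12203038] 37.47773915529251
black 591 mean [ 0.49833487 -0.07433895  0.16748153] h 49.56366266077167 circ [ 0.51522097 -0.07732151  0.12096915] 11.964556761085987
```

Consistent: lean 19.9°, face 203×64 mm, yaw −7° by both normal and grip row, grip tops 49.5 mm above the face, and red/black/yellow evenly spaced at 69.4 mm. Next I'll go above the red grip, in line with its bore.

```bash
cat >> h.py <<'E'
Y=np.deg2rad(7.0);L=np.deg2rad(19.97)
N=np.array([-np.sin(L)*np.cos(Y),np.sin(L)*np.sin(Y),np.cos(L)])
YB=np.array([np.sin(Y),np.cos(Y),0]);XB=np.cross(YB,N)
B=np.array([.5066,-.1459,.1208])
M=np.c_[YB,np.cross(-N,YB),-N];Q=quat(M)
FB=np.c_[XB,YB,N]
def rep(tag):
    s=get_state();p=np.array(s["tcp_pos"])-B
    R=rot(s["eef_rot"]);
    print(tag,"t",round(s["time"],2),"tcp blk mm",np.round(p@FB*1000,2),"F blk",np.round(np.array(s["contact_force"])@FB,2),"Tq blk",np.round(np.array(s["wrist_torque"])@FB,2),"w",round(s["width"]*1000,1),"ang",round(np.degrees(np.arccos(min(1,-R[:,2]@N))),2))
    return s
E
python3 - <<'E'
from h import *
ctrl.movep(B+N*0.085,Q); s=rep("standoff")
im,d=vision.grab_frame("wrist");cv2.imwrite("pics/w2.png",im);np.savez("pics/w2.npz",d=d,q=s["eef_rot"],t=s["tcp_pos"])
im,d=vision.grab_frame("side");cv2.imwrite("pics/side2.png",im[150:400,150:450].repeat(2,0).repeat(2,1))
E
```

```text
standoff t 2.16 tcp blk mm [ 0.44  0.74 84.97] F blk [0.43 0.19 0.29] Tq blk [ 0.03  0.35 -0.03] w 85.5 ang 0.07
```

View pics/w2.png

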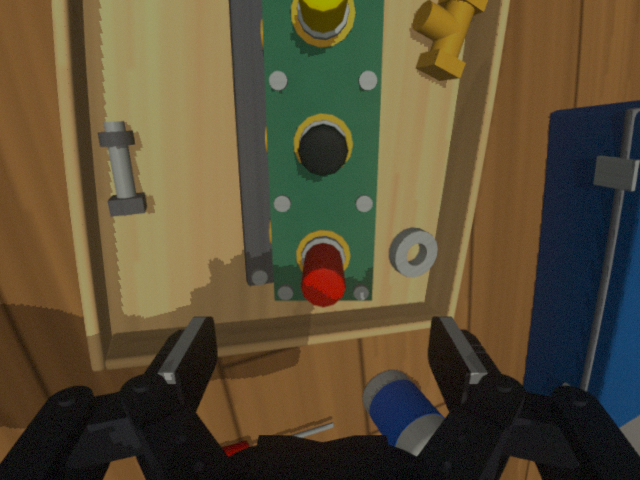

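View pics/side2.png

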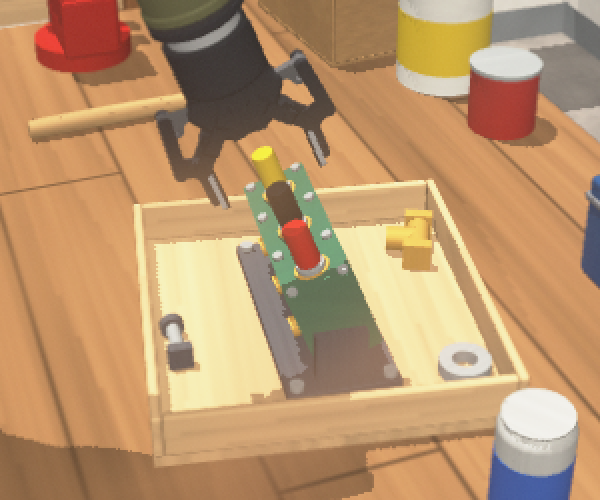

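Red's top is at (323,285), midway between the finger tips (about 205 and 442). I'll re-measure from this nearer view before going down.

```bash
python3 - <<'E'
from h import *
f=np.load("pics/w2.npz");im=cv2.imread("pics/w2.png");s=dict(eef_rot=f["q"],tcp_pos=f["t"])
P,u,v=cloud("wrist",f["d"],s);hsv=cv2.cvtColor(im,cv2.COLOR_BGR2HSV)[v,u].astype(int)
p=(P-B)@FB*1000
k=((hsv[:,0]<6)|(hsv[:,0]>174))&(hsv[:,1]>150)&(abs(p[:,0])<40)&(abs(p[:,1])<40)&(p[:,2]>0)
for lo,hi in((46,56),(8,20),(20,32),(32,44)):
    q=p[k&(p[:,2]>lo)&(p[:,2]<hi)];print(lo,len(q),"mean",q.mean(0).round(2),"x range",np.percentile(q[:,0],[1,99]).round(1),"y",np.percentile(q[:,1],[1,99]).round(1))
g=(hsv[:,0]>60)&(hsv[:,0]<95)&(hsv[:,1]>90)&(abs(p[:,2])<6)&(abs(p[:,0])<45)
q=p[g];c=q.mean(0);n=np.linalg.svd(q-c,full_matrices=False)[2][2];print("face z",c[2],"n in blk",n, "x rng",np.percentile(q[:,0],[.5,99.5]))
k=(hsv[:,2]<60)&(p[:,2]>47)&(p[:,2]<53)&(abs(p[:,1]-70)<20);print("black",p[k].mean(0))
E
```

```text
46 1331 mean [ 0.18  0.73 49.71] x range [-10.2  10.7] y [-10.2  10.3]
8 103 mean [-0.59  9.05 15.63] x range [-9.8  9.3] y [ 4.9 11. ]
20 176 mean [ 0.75  8.94 26.19] x range [-10.1  10.3] y [ 4.5 10.9]
32 199 mean [ 0.24  8.97 37.9 ] x range [-9.8 10.1] y [ 5.2 10.8]
face z 0.0804547727206432 n in blk [ 8.51293530e-04 -6.03230349e-04  9.99999456e-01] x rng [-32.36595552  32.02298839]
black [4.56154327e-02 6.91817905e+01 4.97892297e+01]
```

```bash
python3 - <<'E'
from h import *
ctrl.movel(B+N*0.0123,max_speed=0.08); ctrl.pause(0.3);rep("down")
ctrl.close_gripper(force=50); rep("closed");ctrl.pause(0.4);s=rep("settled")
im,d=vision.grab_frame("side");cv2.imwrite("pics/side3.png",im[150:400,150:450].repeat(2,0).repeat(2,1))
E
```

```text
down t 3.62 tcp blk mm [ 0.18 -0.05 12.59] F blk [0.15 0.13 0.4 ] Tq blk [-0.05  0.35 -0.  ] w 85.0 ang 0.03
closed t 4.21 tcp blk mm [ 0.17 -0.   12.44] F blk [ 0.17 -0.12  2.97] Tq blk [ 0.01  0.37 -0.03] w 22.7 ang 0.02
settled t 4.61 tcp blk mm [ 1.700e-01 -1.000e-02  1.243e+01] F blk [0.44 0.88 5.32] Tq blk [0.05 0.38 0.03] w 22.8 ang 0.02
```

View pics/side3.png

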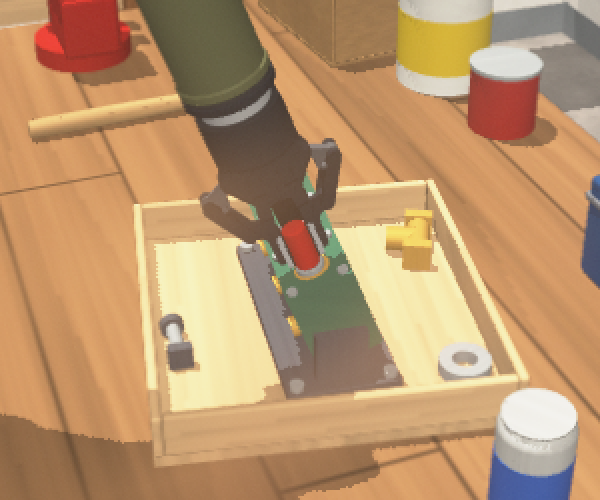

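The fingers are on the red grip with less than 1 N sideways. I'll draw in stages along the bore and watch the forces.

```bash
python3 - <<'E'
from h import *
p0=np.array(get_state()["tcp_pos"])
for z in (8,20,32,45):
    ctrl.movel(B+N*(0.0123+z/1000),max_speed=0.03);s=rep(z)
    f=np.array(s["contact_force"])@FB
    if np.hypot(f[0],f[1])>12: print("side force, stop");break
ctrl.pause(0.4);s=rep("hold")
im,d=vision.grab_frame("side");cv2.imwrite("pics/side4.png",im[150:400,150:450].repeat(2,0).repeat(2,1));cv2.imwrite("pics/side4f.png",im);np.save("pics/side4.npy",d)
im,d=vision.grab_frame("wrist");cv2.imwrite("pics/w4.png",im);np.savez("pics/w4.npz",d=d,q=s["eef_rot"],t=s["tcp_pos"])
im,d=vision.grab_frame("scene");cv2.imwrite("pics/scene4.png",im[150:320,180:370].repeat(3,0).repeat(3,1))
E
```

```text
8 t 5.08 tcp blk mm [-1.200e-01  1.000e-02  2.043e+01] F blk [ 0.01 -0.34 -2.03] Tq blk [0.03 0.26 0.02] w 22.9 ang 0.0
20 t 5.62 tcp blk mm [-0.11 -0.05 32.51] F blk [ 0.33 -0.18 -1.81] Tq blk [-0.    0.27  0.  ] w 22.7 ang 0.01
32 t 6.17 tcp blk mm [-1.300e-01 -3.000e-02  4.448e+01] F blk [-0.4  -0.28 -2.02] Tq blk [-0.08  0.44  0.04] w 22.5 ang 0.01
45 t 6.76 tcp blk mm [-1.100e-01 -3.000e-02  5.743e+01] F blk [-0.98  0.59 -2.84] Tq blk [0.05 0.53 0.03] w 22.5 ang 0.0
hold t 7.16 tcp blk mm [-8.000e-02  2.000e-02  5.719e+01] F blk [-1.21 -1.34 -3.21] Tq blk [0.02 0.5  0.  ] w 23.0 ang 0.01
```

View pics/side4.png

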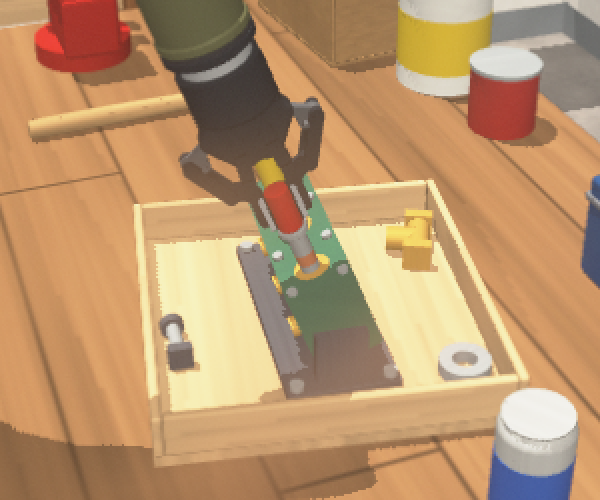

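View pics/w4.png

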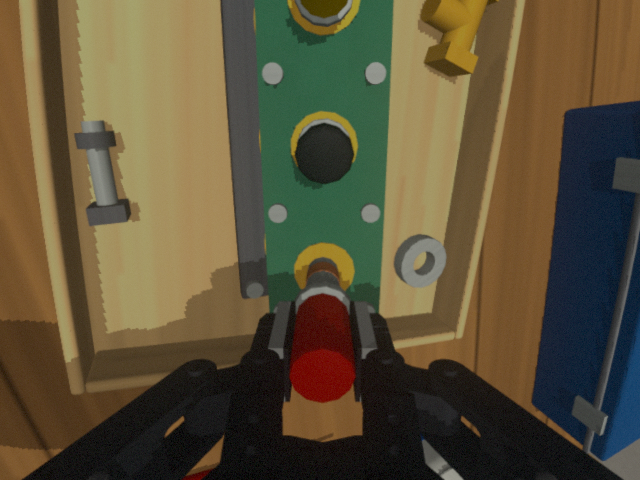

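The side view shows the collar well up and the copper band near the mouth at about (310,262). The wrist view shows the plunger centred in its brass ring at (322,268). Now I'll measure the draw.

```bash
python3 - <<'E'
from h import *
f=np.load("pics/w4.npz");im=cv2.imread("pics/w4.png");s=dict(eef_rot=f["q"],tcp_pos=f["t"])
P,u,v=cloud("wrist",f["d"],s);hsv=cv2.cvtColor(im,cv2.COLOR_BGR2HSV)[v,u].astype(int);p=(P-B)@FB*1000
r=((hsv[:,0]<6)|(hsv[:,0]>174))&(hsv[:,1]>150)&(abs(p[:,0])<20)&(abs(p[:,1])<20)
q=p[r&(p[:,2]>88)];print("top",len(q),q.mean(0),np.percentile(q[:,2],[5,50,95]))
# centreline of the shank: image column x~0, profile by z
k=(abs(p[:,0])<2)&(p[:,1]>-5)&(p[:,1]<30)&(p[:,2]>-5)&(p[:,2]<60)
o=np.argsort(p[k][:,2]);b=im[v,u][k][o]
for a,c in list(zip(p[k][o],b))[::6]:print(a.round(1),c)
ims=cv2.imread("pics/side4f.png")
for z in(0,9,21,45,51,95):print(z,project("side",B+N*z/1000-0*YB).round(0))
c=ims[235:325,275:335];cv2.imwrite("pics/side4z.png",cv2.resize(c,None,fx=6,fy=6,interpolation=cv2.INTER_NEAREST)[:600])
w=im[230:340,270:380];cv2.imwrite("pics/w4z.png",cv2.resize(w,None,fx=5,fy=5,interpolation=cv2.INTER_NEAREST))
E
```

```text
top 3593 [-0.69774324  2.51967795 96.20303731] [ 89.93277527  94.42992138 122.64537866]
[ 1.4 22.3 -1.6] [69 97 53]
[ 1.4 27.7 -1.1] [66 95 51]
[ 0.9 28.3 -1. ] [69 97 50]
[-0.8 17.3 -0.9] [69 98 53]
[ 0.9 19.7 -0.7] [69 97 53]
[-1.4 15.  -0.6] [ 44 135 164]
[ 2.  25.  -0.5] [68 96 54]
[ 0.3 24.4 -0.5] [68 96 48]
[ 1.4 26.2 -0.4] [64 93 52]
[ 0.9 27.9 -0.4] [64 92 48]
[ 0.9 18.  -0.3] [68 97 53]
[-1.9 23.9 -0.3] [68 96 52]
[ 0.9 29.1 -0.2] [68 96 52]
[-1.9 29.1 -0.2] [70 97 53]
[ 2.  17.5 -0.1] [71 98 54]
[-1.9 25.7 -0.1] [71 97 55]
[ 0.3 16.9 -0.1] [69 99 57]
[ 1.4 16.9 -0.1] [69 97 57]
[ 1.4 28.6 -0. ] [69 96 51]
[-1.4 18.2  0. ] [ 70 100  57]
[ 1.4 15.8  0. ] [ 39 109 126]
[-0.2 10.4  0.1] [ 43 134 163]
[ 0.3 18.2  0.1] [70 99 54]
[-0.2 26.9  0.1] [69 97 53]
[-0.8 28.   0.2] [66 95 51]
[-0.2 18.8  0.2] [68 98 54]
[-0.2 24.6  0.2] [64 95 48]
[-0.8 12.9  0.3] [ 36 132 164]
[ 1.4 17.7  0.3] [71 98 55]
[-1.9 12.3  0.3] [ 40 131 162]
[-1.9 11.7  0.3] [ 36 130 163]
[ 0.9 19.4  0.4] [71 99 55]
[-0.8 13.6  0.5] [ 43 130 162]
[-0.2 28.1  0.5] [66 97 49]
[ 1.4 11.2  0.5] [ 32 131 161]
[-0.8
[... 1573 characters left out ...]
[136 145 142]
[ 0.6 11.3 50.4] [135 143 141]
[ 1.9 12.4 50.6] [106 114 111]
[-1.6  9.5 50.7] [ 94 101 114]
[-1.2 11.  50.8] [130 138 135]
[ 0.6 12.5 50.9] [127 135 133]
[ 1.5  9.7 51.1] [121 128 129]
[-0.7 11.2 51.2] [130 136 135]
[ 1.9 11.9 51.5] [136 143 141]
[ 1.4 12.5 51.9] [135 144 140]
[-1.6 10.6 54. ] [31 38 85]
[-0.7 11.  54.6] [24 26 85]
[ 0.1 11.1 55. ] [34 42 87]
[ 1.4 10.4 55.5] [16 20 83]
[-2.  10.4 56.4] [ 4 20 80]
[ 1.  10.7 57. ] [ 2 18 82]
[ 1.4 10.6 57.6] [10 18 83]
[ 1.8 10.4 58.1] [12 20 83]
[ 0.1 10.7 58.7] [20 27 85]
[-1.5 11.3 59.1] [ 9 18 84]
[ 1.8 10.1 59.5] [ 7 21 85]
0 [[304. 282.]]
9 [[302. 279.]]
21 [[300. 274.]]
45 [[296. 264.]]
51 [[295. 262.]]
95 [[286. 243.]]
```

View pics/side4z.png

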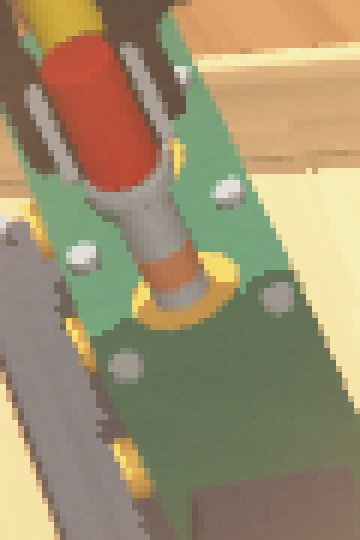

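View pics/w4z.png

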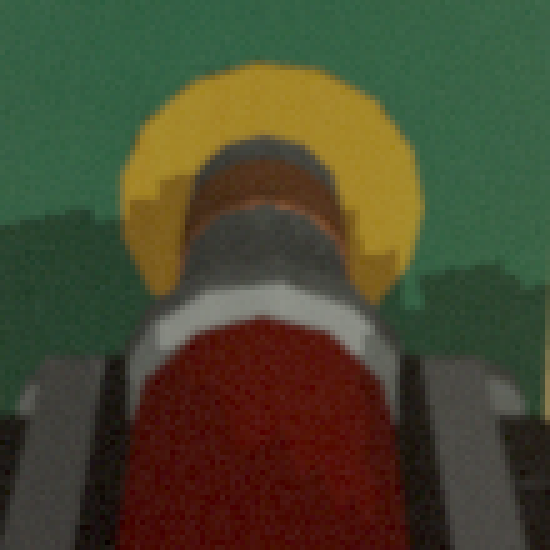

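The copper band spans about 8 to 20 mm above the face, with bare steel below it. The collar's underside is at about 45 mm, and the shank is concentric with the bore. I'll check it is still, then hand in.

```bash
python3 - <<'E'
from h import *
from station import ticket
f=np.load("pics/w4.npz");im=cv2.imread("pics/w4.png")
P,u,v=cloud("wrist",f["d"],dict(eef_rot=f["q"],tcp_pos=f["t"]));p=(P-B)@FB*1000
hv=cv2.cvtColor(im,cv2.COLOR_BGR2HSV)[v,u].astype(int)
k=(hv[:,2]<60)&(np.hypot(p[:,0],p[:,1]-69.5)<11)&(p[:,2]>40)&(p[:,2]<60);print("black top",p[k].mean(0))
k=(hv[:,1]>150)&(np.hypot(p[:,0],p[:,1]-139)<9)&(p[:,2]>40)&(p[:,2]<60);print("yellow top",p[k].mean(0) if k.any() else None)
ctrl.pause(1.0);s=rep("end");print(np.abs(s["qd"]).max())
im,d=vision.grab_frame("wrist");print("diff",np.abs(im.astype(int)-cv2.imread("pics/w4.png"))[200:400,270:380].mean())
ticket.close_job()
E
```

```text
black top [2.48444171e-02 6.96890682e+01 4.98533554e+01]
yellow top None
end t 8.31 tcp blk mm [-0.000e+00 -2.000e-02  5.728e+01] F blk [-0.53  0.46 -2.43] Tq blk [-0.04  0.59  0.  ] w 22.7 ang 0.0
0.0014722425659783038
diff 3.280439393939394
the job is handed in; nothing more can be done
```

The red plunger is drawn about 45 mm along its bore and held there in the gripper, still and in line, and the job is handed in at about 8.3 s.

- **Draw:** the last wrist view puts the collar's underside at about 45 mm. The whole copper band shows, from about 8 to 20 mm above the block, with bare steel below it.
- **Forces:** sideways force stayed under 2 N in every reading during the draw and hold. Pull along the bore was about 2 to 3 N at 50 N grip, and the tool lined up with my fitted bore axis to within 0.1°.
- **Stillness:** after a further 1 s pause the tool had moved 0.1 mm or less. The picture differed only by what looks like image noise.
- **Other plungers:** the black one measured home, with its top 49.9 mm above the face. The yellow one could not be measured in the final view because its top was cut off. It measured home at the start (49.6 mm), and no contact force pointed to it being touched.
- **Other things:** the tee, bearing and bolt look unmoved in the pictures. I did not measure them, nor check the hammer, screwdriver or can.
- **Network detection:** in both wrist pictures I ran it on, the trained network did not report the red plunger. I located it by colour and depth instead, and two views agreed to within 1 mm.

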